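Sort the specimen jars and the used beaker into their trays

TASK

Stand each capped specimen jar upright in the tray of the same colour as its cap, starting with the urgent red one before you touch anything else. Also lift the white plastic beaker straight out of the steel one and stand it upright in the yellow wash tray, leaving the steel beaker standing where it is. Set everything down rather than dropping it, and do not disturb the rack of tubes.

Things in the scene. Friction and masses are not known exactly. Their poses are not given: they have to be found in the camera images.
- red_jar: Specimen jar: white round body 38 mm in diameter with a paper label, red screw cap 42 mm in diameter and 20 mm high; 70 mm tall overall, cap from 50 to 70 mm above its underside, 60 to 130 g. Closed, rigid, standing upright loose on the bench. Origin at the centre of its underside, z up along the jar. The urgent one.
- green_jar: Specimen jar: white round body 38 mm in diameter with a paper label, green screw cap 42 mm in diameter and 20 mm high; 70 mm tall overall, cap from 50 to 70 mm above its underside, 60 to 130 g. Closed, rigid, standing upright loose on the bench. Origin at the centre of its underside, z up along the jar.
- blue_jar: Specimen jar: white round body 38 mm in diameter with a paper label, blue screw cap 42 mm in diameter and 20 mm high; 70 mm tall overall, cap from 50 to 70 mm above its underside, 60 to 130 g. Closed, rigid, standing upright loose on the bench. Origin at the centre of its underside, z up along the jar.
- white_beaker: Empty white plastic beaker, 85 mm tall, slightly tapered, 54 mm across the rim and 44 mm at the foot, wall 2.5 mm, 35 to 70 g. It starts nested loosely inside the steel beaker, standing on that one's inner floor, and sticks up 29 mm above its rim (its own rim 89 mm above the bench). Origin at the centre of its underside, z up.
- steel_beaker: Stainless steel beaker, 60 mm tall, 66 mm across the rim and 54 mm at the foot, wall 3 mm, bottom 4 mm thick, about 220 g, standing loose on the bench with the white beaker nested in it. It stays where it is. Origin at the centre of its underside, z up.
- red_tray: Small square red plastic tray, open at the top, 84 x 84 mm outside, 74 x 74 mm inside, 22 mm high, walls and floor 5 mm thick, fixed to the bench. For the red-capped jar. Origin at the centre of its underside (on the bench); x and y along its sides.
- green_tray: Small square green plastic tray, open at the top, 84 x 84 mm outside, 74 x 74 mm inside, 22 mm high, walls and floor 5 mm thick, fixed to the bench. For the green-capped jar. Origin at the centre of its underside (on the bench); x and y along its sides.
- blue_tray: Small square blue plastic tray, open at the top, 84 x 84 mm outside, 74 x 74 mm inside, 22 mm high, walls and floor 5 mm thick, fixed to the bench. For the blue-capped jar. Origin at the centre of its underside (on the bench); x and y along its sides.
- yellow_tray: Small square yellow plastic tray, open at the top, 84 x 84 mm outside, 74 x 74 mm inside, 22 mm high, walls and floor 5 mm thick, fixed to the bench. The wash tray, for the white beaker. Origin at the centre of its underside (on the bench); x and y along its sides.
- tube_rack: Cream test-tube rack, 210 x 70 mm, filled with capped tubes, 95 mm tall in all, about 500 g, loose on the bench off to the robot's left (+y). Not to be disturbed. Origin at the centre of its underside, x along its length.
Mind the look-alikes: they are no part of the job. There is more than one size of the blue_tray; the job needs the largest. What is shaped like the green_jar but pink is not meant.

How it is judged:
By the outcome, as a careful person would: the job done as asked, in the order asked, and still so for the second after the job is handed in, with the robot touching nothing.
It also fails if it takes over 109 s, if anything falls off the work surface, if the arm or the gripper's body presses on something with over 40 N, if the wrist force passes 120 N, or if a joint passes its speed limit or range.

ROBOT

A 7-joint arm with a two-finger parallel gripper is mounted at the origin on the work surface. World frame = base frame: x ahead of the robot, y to its left, z up, the work surface at z = 0. Lengths are in mm, angles in rad, forces in N, time in s.
With the tool pointing down it reaches from about 400 to 850 mm from the base axis. Payload 10.4 kg.
Tool frame: the origin (TCP) lies on the centre line of the jaws, within the pads' length; the fingertips stand robot.finger_overhang ahead of it and the grasp point (between the pads) lies 2 mm behind it (robot.finger_overhang is the distance from the TCP to the fingertips, in mm); z points along the fingers, y is the line along which they close (so a half turn about z gives the same grasp; the last joint's range is limited). The gripper opens to 85 mm and grips with 20 to 120 N. Pads are 22 mm wide; open, the fingers measure 114 mm over their backs; the gripper's body (76 mm by 85 mm) begins 54 mm behind the grasp point. The pads swing forward as they close: fully open they stand 13 mm farther back than shut.
Start: joints at [-0.023, 0.332, -0.065, 1.46, 0.022, 1.35, -0.088], TCP at [625.019, 0.018, 248.338] pointing down, gripper open.
Joint ranges: [-2.6, 2.6], [-0.5, 2.12], [-1.47, 1.34], [0.16, 2.42], [-1.27, 4.41], [0.06, 2.06], [-2.6, 2.6]. Speed limits (rad/s): [2.22, 2.22, 2.79, 2.79, 3.14, 3.14, 3.14].

INTERFACE

Orientations are given as a unit quaternion [x, y, z, w].
In Python, from cell import readout, get_image, ticket, robot gives the robot as it stands.
- The arm moves only by the tool drive_tool, never from a script. Its argument "moves" is a list of rows, each a list of 3 entries, a list of its own where there are three numbers: the shift along the tool's x, y, z in units of 40 mm (1.0 is 40 mm), then the turn about the tool's z in units of 5 degrees (1.0 is 5 degrees), then the closure, from -1 (fully open) to 1 (shut). A call has 1 to 8 rows; each row is the pose to reach, as a shift and turn from the pose commanded when the call began, along the tool's axes at that moment; what a row does not reach only later rows make up. A row lasts 1/8 s, in which the tool goes at most 62.5 mm and 10.7 degrees, less where a joint would pass 70% of its speed; a pose out of reach is approached as far as the arm can. A call with a gripper value outside its range is refused whole. The fingers move at their own pace and stop on an object; "newtons" is the grip in N (left out, the last holds). Time passes only in rows, so rows that repeat a pose let the fingers close. It gives the time, the measured TCP pose, the force, the opening and the grip force at its end, in the units of the state.
- readout.read_state(): the state, without advancing time (a new reading comes with each control period).
- get_image(name): name is "scene" or "side" or "wrist"; returns a dict with "image" (384x512x3 uint8, red, green, blue), "depth" (384x512 float32, mm along the optical axis (not along the pixel's ray), 0 where there is no reading), "intrinsics" (3x3 intrinsics, pixels), "world_from_camera" (4x4, takes a point from camera to world coordinates); the wrist camera has in their place "hand_eye" (4x4, takes a point from camera to tool coordinates, whose origin is the TCP and whose axes are the flange's). Camera axes: x right, y down, z forward; pixel columns grow to the right and rows downward; lengths in mm; the calibration is good to about 2 mm. A picture is of the moment at which its call begins: read the wrist's pose just before it.
- ticket.finish_job(): hands the job in; it is judged then, once.
The state is a dict: "clock": time; "qpos": joint angles; "dq": joint speeds; "tau": joint torques, N m; "eef_pos": TCP position; "tool_rot": TCP orientation; "force": force on the tool from outside, world axes, zero at the start; "moment": the same for the moment, N m; "opening": finger opening in mm; "grip_force": force on a finger pad.
Only numpy, scipy, OpenCV 4.12 (cv2) and the standard library are available. Lean on these libraries where they do the work, as an engineer would, in place of code of your own. Each camera call takes 0.05 s, during which the arm holds its last target. There are 200 camera calls.

## Working session

There is one attempt and no reset: what is moved stays moved. The work goes in short steps, Python scripts to look and compute and a tool call to move; the robot and the scene stay as the last step left them, time stands still between calls to the robot, and variables do not carry over. Pictures are saved under pics/ and viewed, at most 14 in all, crops included, and the job is handed in when it is done.

Besides the shell and the picture viewer there is one more tool, called as name([rows], argument=value, ...), one row to a line, values as JSON. drive_tool: Moves the arm, as the interface text tells. Its arguments: {"type":"object","properties":{"moves":{"type":"array"},"newtons":{"type":"number"}},"required":["moves"]}

```bash
mkdir -p pics; ls
python3 - <<'E'
from cell import readout,get_image,robot
import cv2,numpy as np
s=readout.read_state();print(s)
print({k:getattr(robot,k) for k in dir(robot) if not k.startswith('_')})
for n in("scene","side"):
    d=get_image(n);cv2.imwrite(f"pics/{n}0.png",d["image"][...,::-1]);np.savez(f"pics/{n}0.npz",**d);print(n,d["world_from_camera"].round(3).tolist(),d["intrinsics"].tolist())
E
```

```text
pics
{'clock': 0.0, 'qpos': array([-0.02260684,  0.33285954, -0.06471729,  1.46095336,  0.02159018,
        1.34988362, -0.08847846]), 'dq': array([-9.11843581e-04, -5.76097186e-04, -1.14077965e-03,  3.88089952e-04,
        2.30252394e-04,  4.99872986e-05, -1.35965879e-03]), 'tau': array([ 4.98105128e-04, -6.25449800e+01,  4.97091911e-02, -3.91610491e+01,
        1.63588714e-02,  9.83294769e-03, -6.01235030e-06]), 'eef_pos': array([6.24647810e+02, 1.34368614e-02, 2.47517897e+02]), 'tool_rot': array([ 7.07084047e-01,  7.07129164e-01, -5.15553826e-04, -4.79926611e-04]), 'force': array([0.48899352, 0.44673331, 0.18455155]), 'moment': array([ 0.01735369,  0.00832436, -0.03644069]), 'grip_force': 0.0, 'opening': 85.28000408332503}
{'MotionError': <class 'cell.MotionError'>, 'finger_overhang': 17.0}
scene [[-0.062, 0.506, -0.861, 1677.67], [0.998, 0.027, -0.056, 150.782], [-0.005, -0.862, -0.506, 694.44], [0.0, 0.0, 0.0, 1.0]] [[442.79831942994366, 0.0, 253.1817631804941], [0.0, 442.79831942994366, 186.6814173691045], [0.0, 0.0, 1.0]]
side [[-0.73, -0.478, 0.489, -35.698], [-0.684, 0.513, -0.519, 776.094], [-0.003, -0.713, -0.701, 992.001], [0.0, 0.0, 0.0, 1.0]] [[447.9573694757122, 0.0, 256.81349651681046], [0.0, 447.9573694757122, 184.18414751181425], [0.0, 0.0, 1.0]]
```

View pics/scene0.png

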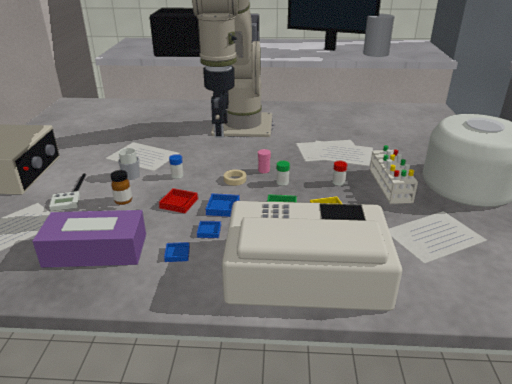

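View pics/side0.png

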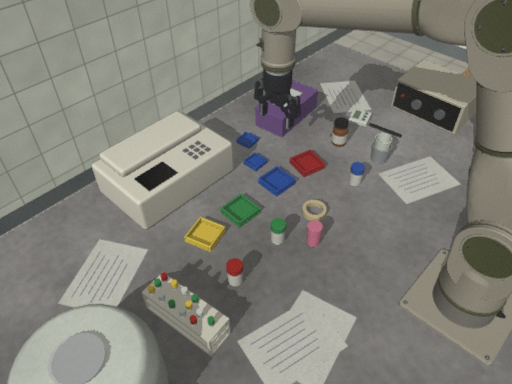

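```bash
cat > h.py <<'E'
import numpy as np,cv2
def cloud(d,T=None):
    K=d["intrinsics"];T=d["world_from_camera"] if T is None else T
    Z=d["depth"].astype(float);v,u=np.indices(Z.shape)
    P=np.stack([(u-K[0,2])/K[0,0]*Z,(v-K[1,2])/K[1,1]*Z,Z],-1)
    return P@T[:3,:3].T+T[:3,3]
E
python3 - <<'E'
from h import *
boxes={"scene":dict(redjar=(330,158,352,190),greenjar=(273,158,293,188),bluejar=(166,152,187,182),pink=(255,148,273,176),beaker=(115,147,145,182),redtray=(158,188,200,212),bluetray=(205,193,240,217),greentray=(264,193,298,204),yellowtray=(306,195,346,205)),
"side":dict(redjar=(224,257,248,290),greenjar=(268,216,290,246),bluejar=(346,160,368,188),pink=(303,218,324,248),beaker=(368,130,396,166),redtray=(288,150,328,176),bluetray=(257,165,297,195),greentray=(218,193,264,226),yellowtray=(183,217,228,250),rack=(140,270,232,350))}
hs=dict(redjar=(0,),redtray=(0,),greenjar=(70,),greentray=(70,),bluejar=(110,),bluetray=(110,),yellowtray=(27,))
for n in boxes:
    d=dict(np.load(f"pics/{n}0.npz"));P=cloud(d);H=cv2.cvtColor(d["image"],cv2.COLOR_RGB2HSV).astype(int)
    for k,(a,b,c,e) in boxes[n].items():
        p=P[b:e,a:c].reshape(-1,3);h=H[b:e,a:c].reshape(-1,3)
        if k in hs: m=(np.abs((h[:,0]-hs[k][0]+90)%180-90)<15)&(h[:,1]>110)
        else: m=np.ones(len(p),bool)
        m&=(p[:,2]>(3 if 'tray' in k else 10))&(p[:,2]<130)
        p=p[m];z=np.percentile(p[:,2],95)
        t=p[p[:,2]>z-5]
        print(n,k,len(p),"ztop",z.round(1),"top mean",t.mean(0).round(1),"lo",np.percentile(t,2,0).round(),"hi",np.percentile(t,98,0).round())
        if 'tray' in k or k=='rack': print("   rect",cv2.minAreaRect(p[:,:2].astype(np.float32)))
        else:
          c=cv2.minEnclosingCircle(t[:,:2].astype(np.float32));print("   circ",np.round(c[0],1),round(c[1],1))
E
```

```text
scene redjar 127 ztop 71.4 top mean [463.4 338.4  69.8] lo [446. 320.  67.] hi [480. 356.  73.]
   circ [461.6 339.1] 19.8
scene greenjar 123 ztop 71.9 top mean [471.7 164.4  70.1] lo [452. 146.  67.] hi [490. 183.  73.]
   circ [470.6 164.2] 21.7
scene bluejar 113 ztop 71.3 top mean [ 446.8 -174.9   69.7] lo [ 427. -194.   67.] hi [ 464. -157.   72.]
   circ [ 445.5 -174.8] 19.9
scene pink 245 ztop 71.1 top mean [392.5 103.   69.7] lo [371.  84.  67.] hi [414. 122.  73.]
   circ [391.8 100. ] 24.5
scene beaker 640 ztop 92.1 top mean [ 563.6 -304.5   90.8] lo [ 424. -347.   87.] hi [ 619. -282.   94.]
   circ [ 523.3 -318.5] 101.3
scene redtray 633 ztop 22.5 top mean [ 605.8 -138.7   20.8] lo [ 556. -184.   18.] hi [652. -90.  24.]
   rect ((604.3067626953125, -136.44552612304688), (86.96900939941406, 88.4789047241211), 74.76510620117188)
scene bluetray 524 ztop 22.4 top mean [620.6 -13.1  20.6] lo [578. -47.  18.] hi [664.  37.  24.]
   rect ((619.9635620117188, -4.743747711181641), (83.05311584472656, 90.81920623779297), 86.30010986328125)
scene greentray 181 ztop 22.4 top mean [58
[... 1337 characters left out ...]
125, -4.962440490722656), (87.65364837646484, 135.38900756835938), 85.91331481933594)
side greentray 557 ztop 22.0 top mean [607.1 163.1  20.2] lo [567. 121.  17.] hi [653. 206.  25.]
   rect ((611.0948486328125, 162.24923706054688), (86.9808349609375, 87.16313171386719), 87.41259002685547)
side yellowtray 672 ztop 21.5 top mean [619.  295.1  19.9] lo [572. 247.  17.] hi [667. 343.  24.]
   rect ((619.917236328125, 294.7196350097656), (86.63790893554688, 87.16407775878906), 15.055569648742676)
side rack 3199 ztop 94.3 top mean [466.4 501.7  93.5] lo [373. 472.  90.] hi [547. 532.  97.]
   rect ((466.3416748046875, 444.55181884765625), (212.85205078125, 179.88357543945312), 6.757675647735596)
```

drive_tool([
  [[8.5,-4.2,0],0,-1],
  [[8.5,-4.2,0],0,-1],
  [[8.5,-4.2,0],0,-1],
  [[8.5,-4.2,0],0,-1],
  [[8.5,-4.2,0],0,-1],
  [[8.5,-4.2,0],0,-1],
  [[8.5,-4.2,0],0,-1],
  [[8.5,-4.2,0],0,-1],
], newtons=30)

```text
clock: 1.1
eef_pos: [457.0, 339.8, 248.0]
tool_rot: [0.707, 0.707, -0.0, 0.0]
force: [0.9, -1.0, -0.5]
opening: 85.6
grip_force: 0.0
```

```bash
cat >> h.py <<'E'
from scipy.spatial.transform import Rotation as R
def wrist(name):
    from cell import readout,get_image
    s=readout.read_state();d=get_image("wrist");T=np.eye(4);T[:3,:3]=R.from_quat(s["tool_rot"]).as_matrix();T[:3,3]=s["eef_pos"]
    cv2.imwrite(f"pics/{name}.png",d["image"][...,::-1])
    return s,d,cloud(d,T@d["hand_eye"])
HS=dict(red=0,green=70,blue=110,yellow=27)
def blobs(d,P,col,zlo,zhi,minn=60,sat=110):
    H=cv2.cvtColor(d["image"],cv2.COLOR_RGB2HSV).astype(int)
    m=(np.abs((H[...,0]-HS[col]+90)%180-90)<15)&(H[...,1]>sat)&(P[...,2]>zlo)&(P[...,2]<zhi)&(d["depth"]>0)
    n,L=cv2.connectedComponents(m.astype(np.uint8))
    for i in range(1,n):
        p=P[L==i]
        if len(p)>minn:
            c=cv2.minEnclosingCircle(p[:,:2].astype(np.float32));r=cv2.minAreaRect(p[:,:2].astype(np.float32))
            v,u=np.where(L==i)
            print(col,len(p),"px",u.mean().round(),v.mean().round(),"mean",p.mean(0).round(1),"circ",np.round(c[0],1),round(c[1],1),"rect",np.round(r[0],1),np.round(r[1],1),round(r[2],1))
E
python3 - <<'E'
from h import *
s,d,P=wrist("w1");print(s["eef_pos"],s["tool_rot"],s["clock"]);print(d["hand_eye"].round(2).tolist(),d["intrinsics"][0])
blobs(d,P,"red",60,85);blobs(d,P,"yellow",12,30)
for n in("scene","side"):
    e=dict(np.load(f"pics/{n}0.npz"));Q=cloud(e).reshape(-1,3)
    for nm,(x0,x1,y0,y1,zl) in dict(machine=(640,900,-50,420,60),beaker=(400,480,-380,-270,30),bottle=(480,620,-380,-200,50)).items():
        q=Q[(Q[:,0]>x0)&(Q[:,0]<x1)&(Q[:,1]>y0)&(Q[:,1]<y1)&(Q[:,2]>zl)&(Q[:,2]<150)]
        if len(q): print(n,nm,len(q),np.percentile(q,[1,50,99],0).round().tolist())
E
```

```text
[457.00364468 339.79247113 247.95562255] [ 7.06890325e-01  7.07323077e-01 -3.32566685e-04  1.50059747e-04] 1.1
[[-0.0, -0.96, -0.27, 69.81], [1.0, -0.0, -0.0, 1.34], [-0.0, -0.27, 0.96, -125.08], [0.0, 0.0, 0.0, 1.0]] [282.50810221   0.         260.94963296]
red 1092 px 262.0 173.0 mean [459.2 340.5  69.3] circ [459.  339.5] 20.8 rect [459.4 339.6] [40.1 40.7] 11.6
yellow 1365 px 389.0 198.0 mean [626.7 295.   19.3] circ [624.9 294. ] 57.8 rect [625.  293.1] [84.2 84.7] 16.1
scene machine 3605 [[766.0, 45.0, 116.0], [822.0, 220.0, 121.0], [899.0, 394.0, 148.0]]
scene beaker 415 [[420.0, -354.0, 31.0], [466.0, -321.0, 65.0], [479.0, -295.0, 90.0]]
scene bottle 303 [[484.0, -324.0, 51.0], [610.0, -297.0, 80.0], [620.0, -278.0, 94.0]]
side machine 6266 [[754.0, 52.0, 62.0], [810.0, 253.0, 118.0], [897.0, 401.0, 147.0]]
side beaker 420 [[412.0, -353.0, 31.0], [440.0, -311.0, 63.0], [473.0, -292.0, 89.0]]
side bottle 235 [[566.0, -324.0, 51.0], [585.0, -290.0, 81.0], [612.0, -275.0, 94.0]]
```

drive_tool([
  [[0,0.05,1.5],0,-1],
  [[0,0.05,3.0],0,-1],
  [[0,0.05,4.2],0,-1],
  [[0,0.05,4.75],0,-1],
  [[0,0.05,4.75],0,1],
  [[0,0.05,4.75],0,1],
  [[0,0.05,4.75],0,1],
  [[0,0.05,4.75],0,1],
], newtons=30)

```text
clock: 2.15
eef_pos: [460.1, 340.5, 60.0]
tool_rot: [0.707, 0.707, 0.001, 0.0]
force: [0.1, -1.9, 7.1]
opening: 41.1
grip_force: 30.3
```

drive_tool([
  [[0,0,-0.6],0,1],
  [[0,0,-1.8],0,1],
  [[0,0,-3],0,1],
  [[-0.8,0.3,-3.2],0,1],
  [[-2.1,0.7,-3.2],0,1],
  [[-3.5,1.1,-3.2],0,1],
  [[-5.0,1.5,-3.2],0,1],
  [[-6.3,1.9,-3.2],0,1],
])

```text
clock: 3.15
eef_pos: [535.4, 85.6, 187.0]
tool_rot: [0.707, 0.707, 0.0, 0.0]
force: [-0.2, 0.9, -0.2]
opening: 41.1
grip_force: 30.7
```

drive_tool([
  [[-1.4,0.4,0],0,1],
  [[-2.8,0.8,0],0,1],
  [[-4.1,1.2,0],0,1],
  [[-5.0,1.5,0],0,1],
  [[-5.5,1.6,0],0,1],
  [[-5.6,1.65,0],0,1],
  [[-5.6,1.65,0],0,1],
])

```text
clock: 4.03
eef_pos: [601.1, -134.3, 186.4]
tool_rot: [0.707, 0.708, 0.0, -0.0]
force: [0.1, 1.7, -1.2]
opening: 40.8
grip_force: 30.7
```

Run:
```python
from h import *
s,d,P=wrist("w2");print(s["eef_pos"],s["tool_rot"],s["clock"],s["opening"],s["force"])
blobs(d,P,"red",3,30);blobs(d,P,"blue",3,30)
```

```text
[ 601.06247454 -134.29728609  186.38430478] [ 7.06524486e-01  7.07688465e-01  3.21262414e-04 -2.89009443e-04] 4.025 40.80759380942578 [ 0.09090831  1.67364472 -1.18267827]
red 4738 px 263.0 169.0 mean [ 604.1 -128.6    8.8] circ [ 603.5 -135.9] 57.3 rect [ 603.8 -136.8] [83.3 83.4] 74.0
blue 7946 px 281.0 45.0 mean [622.   -4.9   8. ] circ [621.1  -6.6] 56.8 rect [620.9  -7.2] [81.  83.4] 86.4
blue 2467 px 396.0 68.0 mean [737.1 -26.4   8.2] circ [734.8 -29. ] 39.5 rect [735.6 -28.8] [58.1 56.8] 0.7
blue 2360 px 480.0 136.0 mean [834.6 -93.2   8.3] circ [832.9 -93. ] 39.3 rect [833.4 -93.3] [58.8 57.1] 7.8
```

View pics/w2.png

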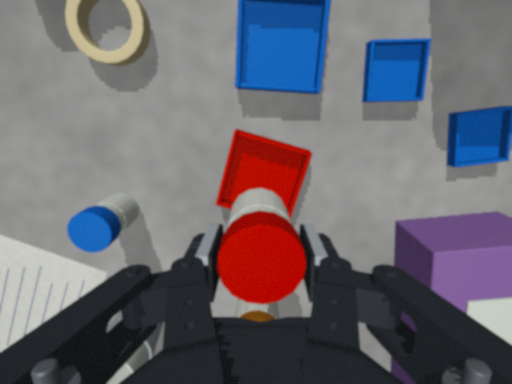

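drive_tool([
  [[-0.05,0.06,0.8],0,1],
  [[-0.05,0.06,1.8],0,1],
  [[-0.05,0.06,2.6],0,1],
  [[-0.05,0.06,2.9],0,1],
  [[-0.05,0.06,3.0],0,1],
  [[-0.05,0.06,3.04],0,1],
  [[-0.05,0.06,3.06],0,1],
  [[-0.05,0.06,3.06],0,1],
])

```text
clock: 5.08
eef_pos: [604.1, -138.1, 65.1]
tool_rot: [0.707, 0.707, 0.001, 0.001]
force: [-0.7, 0.6, 3.9]
opening: 40.6
grip_force: 31.0
```

drive_tool([
  [[0,0,0.02],0,1],
  [[0,0,0.02],0,-1],
  [[0,0,0.02],0,-1],
  [[0,0,0.02],0,-1],
  [[0,0,-1.0],0,-1],
  [[0,0,-2.4],0,-1],
  [[-0.2,-1.0,-3.4],0,-1],
  [[-0.6,-2.5,-3.5],0,-1],
])

```text
clock: 6.08
eef_pos: [504.6, -161.9, 207.0]
tool_rot: [0.706, 0.708, 0.002, 0.002]
force: [0.4, -1.9, 0.5]
opening: 85.7
grip_force: 0.0
```

drive_tool([
  [[-0.3,-1.5,0],0,-1],
  [[-0.3,-1.5,0],0,-1],
  [[-0.3,-1.5,0],0,-1],
])

```text
clock: 6.45
eef_pos: [443.9, -173.9, 204.4]
tool_rot: [0.707, 0.707, 0.0, 0.001]
force: [-0.3, 0.5, -0.2]
opening: 85.4
grip_force: 0.0
```

Run:
```python
from h import *
s,d,P=wrist("w3");print(s["eef_pos"],s["tool_rot"],s["clock"],s["opening"],s["force"])
blobs(d,P,"red",3,90);blobs(d,P,"blue",60,90);
q=P.reshape(-1,3);q=q[(q[:,2]>84)&(q[:,2]<93)&(q[:,0]<520)&(q[:,1]<-270)];print(len(q),q.mean(0),cv2.minEnclosingCircle(q[:,:2].astype(np.float32)))
```

```text
[ 443.89182628 -173.89079857  204.3734616 ] [7.07107028e-01 7.07106196e-01 4.45897580e-04 5.29261760e-04] 6.45 85.35141708345952 [-0.26233969  0.45691459 -0.22862847]
red 6164 px 408.0 138.0 mean [ 597.7 -134.1   31. ] circ [ 602.4 -136.5] 58.0 rect [ 603. -137.] [83.6 85. ] 73.9
blue 1426 px 257.0 185.0 mean [ 441.9 -174.9   69.3] circ [ 441.7 -176. ] 20.8 rect [ 441.8 -175.7] [39.8 40.8] 55.1
186 [ 447.25906794 -303.72146716   87.0353723 ] ((447.46435546875, -311.5459899902344), 21.641983032226562)
```

View pics/w3.png

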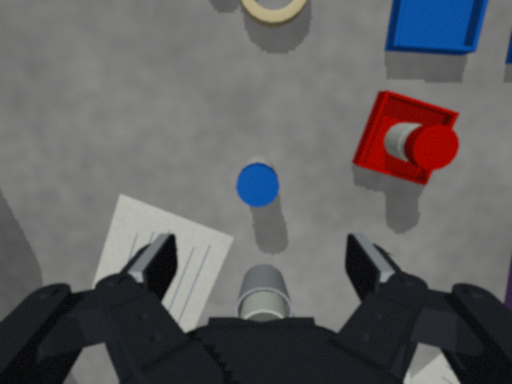

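drive_tool([
  [[-0.04,-0.05,1.3],0,-1],
  [[-0.04,-0.05,2.6],0,-1],
  [[-0.04,-0.05,3.4],0,-1],
  [[-0.04,-0.05,3.65],0,-1],
  [[-0.04,-0.05,3.65],0,1],
  [[-0.04,-0.05,3.65],0,1],
  [[-0.04,-0.05,3.65],0,1],
  [[-0.04,-0.05,3.65],0,1],
])

```text
clock: 7.5
eef_pos: [442.4, -175.9, 59.4]
tool_rot: [0.707, 0.707, 0.001, 0.001]
force: [-0.6, 0.0, 5.7]
opening: 41.0
grip_force: 29.7
```

drive_tool([
  [[0,0,-0.6],0,1],
  [[0,0,-1.7],0,1],
  [[0.3,0.3,-2.7],0,1],
  [[1.2,1.3,-3.0],0,1],
  [[2.2,2.3,-3.0],0,1],
  [[3.2,3.4,-3.0],0,1],
  [[4.0,4.2,-3.0],0,1],
  [[4.2,4.4,-3.0],0,1],
])

```text
clock: 8.5
eef_pos: [618.7, -4.2, 178.1]
tool_rot: [0.706, 0.708, 0.001, -0.0]
force: [-0.9, -1.0, -0.8]
opening: 41.0
grip_force: 30.9
```

drive_tool([
  [[0,0,0],0,1],
])

```text
clock: 8.62
eef_pos: [617.4, -7.5, 178.0]
tool_rot: [0.707, 0.707, -0.0, 0.0]
force: [-0.3, -0.9, -1.3]
opening: 41.1
grip_force: 30.9
```

Run:
```python
from h import *
s,d,P=wrist("w4");print(s["eef_pos"],s["clock"],s["opening"],s["force"])
blobs(d,P,"blue",3,30);blobs(d,P,"green",3,30);blobs(d,P,"green",60,90)
```

```text
[617.37685016  -7.47168562 177.98657251] 8.625 41.1053677415163 [-0.31533904 -0.92119267 -1.28842022]
blue 5275 px 264.0 167.0 mean [621.9   1.6   8.7] circ [621.3  -4.8] 57.9 rect [620.8  -5. ] [83.1 83.2] 86.5
blue 1914 px 369.0 194.0 mean [737.  -28.2   8.3] circ [734.8 -27.9] 39.0 rect [735.4 -28.5] [57.7 57.1] 1.3
blue 1914 px 448.0 248.0 mean [834.6 -92.9   8.6] circ [833.3 -92.4] 39.6 rect [833.1 -92.8] [58.2 57.9] 7.6
green 4286 px 259.0 23.0 mean [616.7 138.5   9. ] circ [616.3 138.1] 44.3 rect [616.4 139.7] [41.6 82.7] 87.4
```

drive_tool([
  [[0.05,0.08,0.8],0,1],
  [[0.05,0.08,1.8],0,1],
  [[0.05,0.08,2.5],0,1],
  [[0.05,0.08,2.75],0,1],
  [[0.05,0.08,2.84],0,1],
  [[0.05,0.08,2.87],0,1],
  [[0.05,0.08,2.88],0,1],
  [[0.05,0.08,2.88],0,1],
])

```text
clock: 9.68
eef_pos: [621.1, -5.9, 64.5]
tool_rot: [0.707, 0.707, 0.0, 0.001]
force: [-3.7, -0.7, 5.8]
opening: 41.1
grip_force: 31.5
```

drive_tool([
  [[0,0,0.0],0,-1],
  [[0,0,0],0,-1],
  [[0,0,0],0,-1],
  [[0,0,-1.0],0,-1],
  [[0,0,-2.2],0,-1],
  [[0.8,-0.6,-3.2],0,-1],
  [[1.9,-1.6,-3.5],0,-1],
  [[2.9,-2.6,-3.5],0,-1],
])

```text
clock: 10.68
eef_pos: [516.0, 112.1, 204.2]
tool_rot: [0.707, 0.707, 0.001, 0.001]
force: [0.4, 0.7, -0.1]
opening: 85.1
grip_force: 0.0
```

drive_tool([
  [[1.4,-1.2,0],0,-1],
  [[1.4,-1.2,0],0,-1],
  [[1.4,-1.2,0],0,-1],
])

```text
clock: 11.05
eef_pos: [468.6, 166.7, 203.0]
tool_rot: [0.707, 0.708, 0.0, 0.0]
force: [0.4, -0.6, 0.9]
opening: 85.6
grip_force: 0.0
```

Run:
```python
from h import *
s,d,P=wrist("w5");print(s["eef_pos"],s["tool_rot"],s["clock"],s["opening"],s["force"])
blobs(d,P,"green",60,90);blobs(d,P,"green",3,30);blobs(d,P,"blue",60,90)
```

```text
[468.6144758 166.7225681 202.9741103] [7.06609977e-01 7.07603145e-01 2.60366200e-04 2.48452723e-04] 11.05 85.61623784062118 [ 0.44854922 -0.61512709  0.89770714]
green 1438 px 259.0 186.0 mean [468.6 165.3  69.3] circ [468.3 164.1] 20.9 rect [468.6 164.5] [39.1 40.5] 0.8
green 5746 px 390.0 175.0 mean [619.  161.5   9.5] circ [616.4 162.1] 58.0 rect [616.2 161.7] [83.2 84.5] 87.1
```

View pics/w5.png

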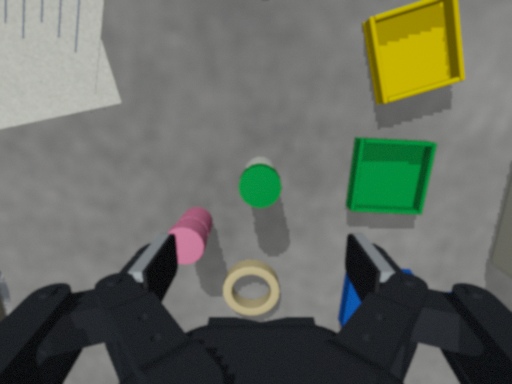

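drive_tool([
  [[-0.05,0,1.3],0,-1],
  [[-0.05,0,2.6],0,-1],
  [[-0.05,0,3.35],0,-1],
  [[-0.05,0,3.62],0,-1],
  [[-0.05,0,3.62],0,1],
  [[-0.05,0,3.62],0,1],
  [[-0.05,0,3.62],0,1],
  [[-0.05,0,3.62],0,1],
])

```text
clock: 12.1
eef_pos: [469.6, 164.8, 59.4]
tool_rot: [0.707, 0.707, 0.001, 0.001]
force: [-1.5, 0.2, 6.7]
opening: 40.8
grip_force: 29.8
```

drive_tool([
  [[0,0,-0.6],0,1],
  [[0,0.1,-1.6],0,1],
  [[-0.03,0.7,-2.2],0,1],
  [[-0.07,1.7,-2.2],0,1],
  [[-0.07,2.8,-2.2],0,1],
  [[-0.07,3.5,-2.0],0,1],
  [[-0.07,3.68,-1.4],0,1],
  [[-0.07,3.68,-1.0],0,1],
])

```text
clock: 13.1
eef_pos: [615.8, 161.4, 96.9]
tool_rot: [0.707, 0.707, -0.0, -0.0]
force: [-1.0, -0.2, -0.8]
opening: 40.8
grip_force: 30.7
```

Run:
```python
from h import *
s,d,P=wrist("w6");print(s["eef_pos"],s["clock"],s["opening"],s["force"])
blobs(d,P,"green",3,30)
```

```text
[615.7967364  161.40969348  96.94546154] 13.1 40.8130218690868 [-0.96934192 -0.22426107 -0.76261481]
green 7049 px 262.0 179.0 mean [618.  177.9   9.3] circ [617.7 170.6] 52.4 rect [617.4 166.4] [74.3 83.5] 87.5
```

drive_tool([
  [[0,0.03,0.4],0,1],
  [[0,0.03,0.75],0,1],
  [[0,0.03,0.85],0,1],
  [[0,0.03,0.88],0,1],
  [[0,0.03,0.88],0,1],
])

```text
clock: 13.78
eef_pos: [616.6, 162.1, 64.4]
tool_rot: [0.707, 0.707, 0.0, -0.0]
force: [-8.5, -1.7, 15.3]
opening: 41.1
grip_force: 32.3
```

drive_tool([
  [[0,0,0],0,-1],
  [[0,0,0],0,-1],
  [[0,0,0],0,-1],
  [[0,0,-1.0],0,-1],
  [[0,0,-2.2],0,-1],
  [[-0.6,-0.3,-3.4],0,-1],
  [[-1.8,-0.7,-4.0],0,-1],
  [[-3.2,-1.2,-4.2],0,-1],
])

```text
clock: 14.78
eef_pos: [569.3, 33.1, 232.6]
tool_rot: [0.707, 0.708, 0.001, 0.001]
force: [1.2, -0.7, 0.2]
opening: 85.3
grip_force: 0.0
```

drive_tool([
  [[-1.4,-0.5,0],0,-1],
  [[-2.8,-1.0,0],0,-1],
  [[-4.2,-1.5,0],0,-1],
  [[-5.6,-2.0,0],0,-1],
  [[-7.0,-2.5,0],0,-1],
  [[-8.2,-2.9,0],0,-1],
  [[-8.9,-3.1,0],0,-1],
  [[-8.9,-3.1,0],0,-1],
])

```text
clock: 15.78
eef_pos: [443.7, -324.8, 230.6]
tool_rot: [0.709, 0.706, -0.0, 0.0]
force: [0.4, 1.1, 0.1]
opening: 85.4
grip_force: 0.0
```

Run:
```python
from h import *
s,d,P=wrist("w7");print(s["eef_pos"],s["tool_rot"],s["clock"],s["opening"],s["force"])
for a,b in((84,95),(53,64)):
    q=P[((P[...,2]>a)&(P[...,2]<b)&(P[...,0]<500)&(P[...,1]<-270)&(P[...,1]>-370)&(P[...,0]>395))];print(len(q),q.mean(0),q.min(0),q.max(0),cv2.minEnclosingCircle(q[:,:2].astype(np.float32)))
# anything tall near
q=P[(P[...,2]>75)&(P[...,2]<120)&(np.hypot(P[...,0]-444,P[...,1]+322)>40)&(np.hypot(P[...,0]-444,P[...,1]+322)<150)];print(len(q),q.min(0) if len(q) else 0,q.max(0) if len(q) else 0)
```

```text
[ 443.68808187 -324.77221828  230.57873627] [ 7.08631468e-01  7.05578693e-01 -3.74482754e-04  9.92315928e-05] 15.775 85.36771209254603 [0.37829529 1.0607871  0.12446954]
503 [ 447.71725218 -328.21974096   87.81800964] [ 421.37949824 -352.77008882   84.01711584] [ 474.30962418 -300.33344355   90.57370965] ((447.7451171875, -326.7958679199219), 26.829357147216797)
560 [ 447.57697916 -321.24450484   58.75247113] [ 415.60344708 -349.87881949   53.078631  ] [ 479.6654878  -294.32240041   63.85437096] ((447.7043151855469, -326.54718017578125), 32.67205047607422)
981 [ 573.4768546  -326.74063965   75.75717029] [ 593.68923229 -283.25190913   93.36238208]
```

View pics/w7.png

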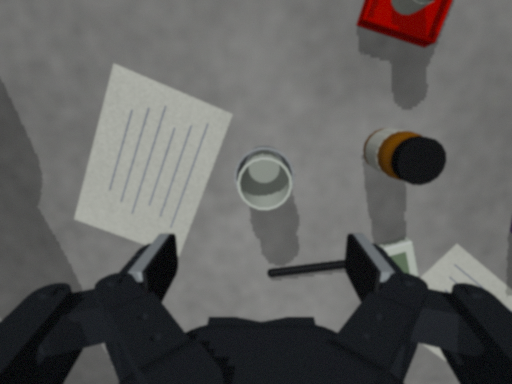

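drive_tool([
  [[-0.05,0.1,1.3],0,-1],
  [[-0.05,0.1,2.6],0,-1],
  [[-0.05,0.1,3.5],0,-1],
  [[-0.05,0.1,3.8],0,-1],
  [[-0.05,0.1,3.8],0,1],
  [[-0.05,0.1,3.8],0,1],
  [[-0.05,0.1,3.8],0,1],
  [[-0.05,0.1,3.8],0,1],
], newtons=25)

```text
clock: 16.82
eef_pos: [450.0, -325.1, 80.6]
tool_rot: [0.707, 0.707, 0.0, 0.002]
force: [-1.2, 0.3, 7.0]
opening: 51.9
grip_force: 25.8
```

drive_tool([
  [[0,0,-0.2],0,1],
  [[0,0,-0.5],0,1],
  [[0,0,-0.9],0,1],
  [[0,0,-1.4],0,1],
  [[0,0,-2.0],0,1],
  [[0,0,-2.6],0,1],
  [[0,0,-3.0],0,1],
  [[0,0,-3.1],0,1],
])

```text
clock: 17.82
eef_pos: [449.4, -324.6, 204.0]
tool_rot: [0.707, 0.707, 0.0, 0.001]
force: [-0.4, 0.5, -0.8]
opening: 52.0
grip_force: 26.3
```

Run:
```python
from h import *
s,d,P=wrist("w8");print(s["eef_pos"],s["clock"],s["opening"],s["force"])
from cell import get_image
e=get_image("side");i=e["image"][...,::-1];cv2.imwrite("pics/s8.png",cv2.resize(i[40:220,280:500],None,fx=3,fy=3))
Q=cloud(e).reshape(-1,3);q=Q[(Q[:,2]>53)&(Q[:,2]<64)&(abs(Q[:,0]-445)<45)&(abs(Q[:,1]+325)<45)];print(len(q),q.mean(0),cv2.minEnclosingCircle(q[:,:2].astype(np.float32)))
```

```text
[ 449.38429845 -324.60543432  204.00228452] 17.825 52.019446900941006 [-0.40920638  0.48928536 -0.82945652]
83 [ 442.61994197 -323.99112794   56.8828274 ] ((440.9334411621094, -327.6464538574219), 36.740150451660156)
```

View pics/s8.png

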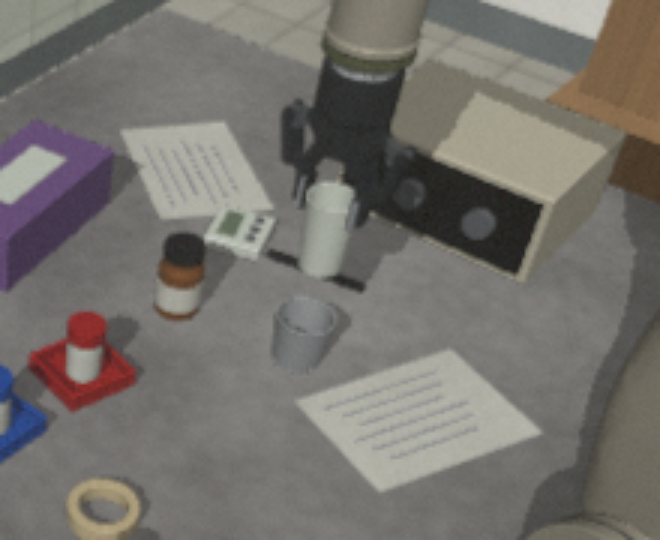

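drive_tool([
  [[0.6,0.15,0],0,1],
  [[1.8,0.5,0],0,1],
  [[3.1,0.85,0],0,1],
  [[4.4,1.2,0],0,1],
  [[5.7,1.6,0],0,1],
  [[7.0,1.95,0],0,1],
  [[8.3,2.3,0],0,1],
  [[9.6,2.7,0],0,1],
])

```text
clock: 18.92
eef_pos: [556.8, 61.2, 201.7]
tool_rot: [0.707, 0.707, -0.001, -0.0]
force: [0.7, -0.2, 0.5]
opening: 52.1
grip_force: 26.3
```

drive_tool([
  [[1.3,0.35,0],0,1],
  [[2.6,0.7,0],0,1],
  [[3.9,1.1,0],0,1],
  [[4.9,1.35,0],0,1],
  [[5.5,1.5,0],0,1],
  [[5.85,1.6,0],0,1],
  [[5.85,1.6,0],0,1],
])

```text
clock: 19.8
eef_pos: [620.7, 294.0, 201.8]
tool_rot: [0.707, 0.707, -0.001, -0.0]
force: [0.1, -0.0, -0.7]
opening: 52.0
grip_force: 26.4
```

Run:
```python
from h import *
s,d,P=wrist("w9");print(s["eef_pos"],s["tool_rot"],s["clock"],s["opening"],s["force"])
blobs(d,P,"yellow",3,30)
```

```text
[620.69389118 293.96452784 201.78353606] [ 7.06793646e-01  7.07419487e-01 -5.71185715e-04 -2.93779567e-04] 19.8 51.97932348003089 [ 0.07032672 -0.03823981 -0.66137151]
yellow 4130 px 267.0 163.0 mean [628.5 303.3   8.9] circ [625.4 294.1] 58.2 rect [625.7 293.2] [83.7 83.6] 16.3
```

View pics/w9.png

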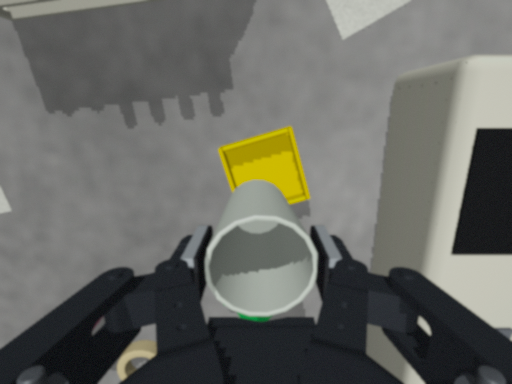

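drive_tool([
  [[0,0.11,0.8],0,1],
  [[0,0.11,1.9],0,1],
  [[0,0.11,2.7],0,1],
  [[0,0.11,2.95],0,1],
  [[0,0.11,3.02],0,1],
  [[0,0.11,3.05],0,1],
  [[0,0.11,3.05],0,1],
])

```text
clock: 20.72
eef_pos: [626.0, 293.9, 82.0]
tool_rot: [0.707, 0.707, 0.001, 0.0]
force: [-0.3, -0.0, -0.3]
opening: 52.1
grip_force: 26.4
```

No contact yet; creep down.

drive_tool([
  [[0,0,0.03],0,1],
  [[0,0,0.05],0,1],
  [[0,0,0.05],0,1],
])

```text
clock: 21.1
eef_pos: [626.0, 294.5, 81.6]
tool_rot: [0.707, 0.707, 0.001, 0.0]
force: [-5.1, -1.1, 13.6]
opening: 51.6
grip_force: 27.9
```

Contact. Release and rise.

drive_tool([
  [[0,0,0],0,-1],
  [[0,0,0],0,-1],
  [[0,0,0],0,-1],
  [[0,0,-0.8],0,-1],
  [[0,0,-2],0,-1],
  [[0,0,-3.2],0,-1],
  [[-1,-1,-3.8],0,-1],
  [[-1.5,-1.5,-4],0,-1],
])

```text
clock: 22.1
eef_pos: [565.0, 232.3, 240.7]
tool_rot: [0.707, 0.707, 0.001, 0.001]
force: [0.4, 0.4, -0.1]
opening: 85.4
grip_force: 0.0
```

Run:
```python
from cell import get_image,readout
import cv2
print(readout.read_state()["eef_pos"])
e=get_image("side")["image"][...,::-1];cv2.imwrite("pics/end.png",cv2.resize(e[100:384,100:440],None,fx=2.1,fy=2.1))
```

```text
[565.00439822 232.29166855 240.68109964]
```

View pics/end.png

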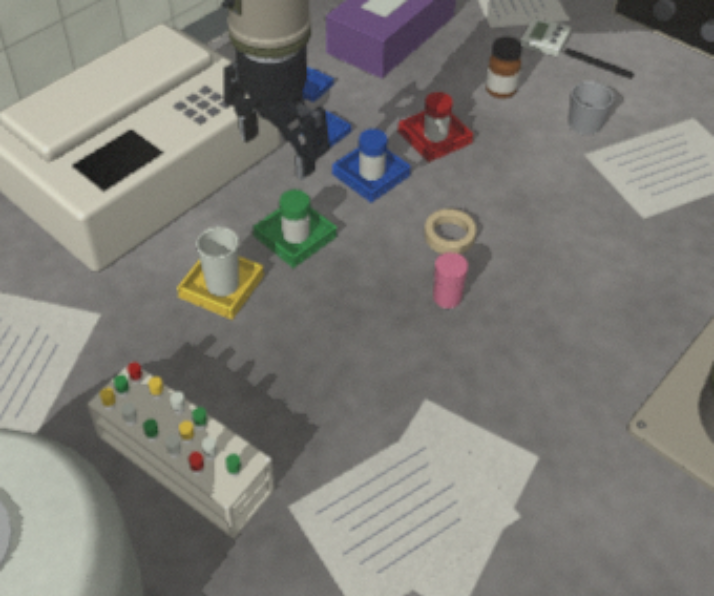

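All three jars stand upright in their matching trays, and the white beaker stands in the yellow one at (220,265). The steel beaker is still at (590,108), and the rack looks undisturbed.

```bash
python3 -c "
from cell import ticket;print(ticket.finish_job())"
```

```text
the job is handed in; nothing more can be done
None
```

I handed the job in at about 22 s: the red (first), green and blue jars and the white beaker stand upright in their trays, and the steel beaker and tube rack look unmoved; the hand-in returned no verdict.

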